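# Long spatula out of a drawer that only opens halfway

## Task

Pull the drawer of the countertop unit out to its stop and fetch the long blue-bladed spatula that lies in it. The drawer opens only about half way, so the back of the spatula stays under the unit's top: raise the handle end first and draw it out slantwise through the gap over the drawer front. Finish still holding it in the gripper, with the whole spatula at least 5 cm above the level of the unit's top and touching nothing but the gripper; do not push or tip the can, the spice jar or the mixing bowl.

Things in the scene. Friction and masses are not known exactly. Their poses are not given: they have to be found in the camera images.
- unit: countertop drawer unit, fixed: white carcass 340 deep (own x) x 300 wide (own y), wooden top 16 mm thick, its upper face 140 mm above the counter, its underside at 124 mm. Origin: centre of its underside on the counter. Its own -x is the way the drawer opens. One drawer, shut or nearly so at the start. The spice jar stands on it at the back
- top_front (a point): middle of the front edge of the unit's wooden top, on the upper face, 140 mm above the counter; own x = -186 mm of the unit. Axes as the unit's
- drawer (a joint): how far the drawer is pulled out, m: 0 shut, 0.18 at its stop; slides along the unit's own -x, friction about 2 N. Inside the drawer: 309 long (drawer shut: own x -170 to +139 mm of the unit), 252 wide, floor 22 mm above the counter. Its side and back walls, 8 thick, reach 78 mm above the counter
- drawer_front (a point): middle of the inner top edge of the drawer's grey front panel (298 wide, 15 thick), 120 mm above the counter; moves with the drawer. With the drawer at its stop it is 164 mm in front of the edge of the wooden top: the gap through which the spatula must come. Axes as the unit's
- drawer_knob (a point): centre of the black round knob on the drawer front, 98 mm above the counter: cylinder 30 mm diameter and 24 mm long, its axis along the pulling direction, its centre 30 mm out from the front panel on a thin stem; moves with the drawer. It can be pinched from above across the unit's width. Axes as the unit's
- spatula: rigid spatula lying flat on the drawer floor, 280 mm long along its own x, about 110 g: wooden handle 185 long x 18 wide x 20 thick (own x -140 to +45 mm), then a pale blue blade up to 56 wide x 10 thick at the +x end, at the back of the drawer. Origin: centre of its underside; own z is up as it lies. It rides along with the drawer and may shift a little. Centre of mass at own x about +23 mm
- handle_end (a point): middle of the end of the spatula's wooden handle, own x = -140 mm, 10 mm above its underside; it lies just behind the drawer front
- blade_tip (a point): middle of the far edge of the spatula's blade, own x = +140 mm, 5 mm above its underside
- can: unopened food can, 74 mm diameter, 110 mm high, yellow and blue label, standing on the counter behind the back of the unit; origin: centre of its base. Leave alone
- spice_jar: amber glass spice jar with white cap, 48 mm diameter, 95 mm high, standing on top of the unit near a back corner; origin: centre of its base. Leave alone
- mixing_bowl: white mixing bowl, 170 mm diameter, 75 mm high, on the counter beyond the end of the opened drawer; origin: centre of its base. Leave alone

How it is judged:
By the outcome, as a careful person would: the job done as asked, in the order asked, and still so for the second after the job is handed in, while the arm keeps its last pose, push and grip.
It also fails if it takes over 54 s, if anything falls off the work surface, if the arm or the gripper's body presses on something with over 40 N, if the wrist force passes 120 N, or if a joint passes its speed limit or range.

## Robot

A 6-joint arm with a two-finger parallel gripper is mounted at the origin on the work surface. World frame = base frame: x ahead of the robot, y to its left, z up, the work surface at z = 0. Lengths are in m, angles in rad, forces in N, time in s.
With the tool pointing down it reaches from about 0.35 to 0.775 m from the base axis. Payload 5.5 kg.
Tool frame: the origin (TCP) lies midway between the tips of the shut fingers; the grasp point (between the pads) lies hold_point_z behind it (hold_point_z is the distance from the TCP to the grasp point, in m); z points along the fingers, y is the line along which they close (so a half turn about z gives the same grasp; the last joint's range is limited). The gripper opens to 85 mm and grips with 20 to 120 N. Pads are 22 mm wide; open, the fingers measure 114 mm over their backs; the gripper's body (76 mm by 85 mm) begins 54 mm behind the grasp point. The pads swing forward as they close: fully open they stand 13 mm farther back than shut.
Start: joints at [1.075, 0.313, 0.046, 1.304, 0, 1.431], TCP at [0.2, 0.539, 0.231] pointing down, gripper open.
Joint ranges: [-2.76, 2.76], [-0.86, 1.69], [-1.03, 1.26], [-2.2, 2.34], [-1.47, 1.5], [-3.14, 3.14]. Speed limits (rad/s): [2.57, 2.57, 3.14, 3.14, 3.14, 3.14].

## Interface

Orientations are given as a rotation vector (axis times angle).
In Python, from cell import sense, get_image, camera_model, job_done, hold_point_z gives the robot as it stands.
- The arm moves only by the tool play_rows, never from a script. Its argument "steps" is a list of rows, each a list of 3 entries, a list of its own where there are three numbers: the turn, a rotation vector about the world's x, y, z in degrees, then the shift along the world's x, y, z in m, then the opening, from 0 (shut) to 1 (fully open). A call has 1 to 12 rows; each row is the pose to reach, as a shift and turn from the pose commanded when the call began; what a row does not reach only later rows make up. A row lasts 1/10 s, in which the tool goes at most 50 mm and 8.59 degrees, less where a joint would pass 70% of its speed; a pose out of reach is approached as far as the arm can. A call with a gripper value outside its range is refused whole. The fingers move at their own pace and stop on an object; "force" is the grip in N (left out, the last holds). Time passes only in rows, so rows that repeat a pose let the fingers close. It gives the time, the measured TCP pose, the force, the opening and the grip force at its end, in the units of the state.
- sense(): the state, without advancing time (a new reading comes with each control period).
- get_image(name): name is "scene" or "side" or "wrist"; returns (picture, depth): 400x640x3 uint8, red, green, blue; 400x640 float32, m along the optical axis (not along the pixel's ray), 0 where there is no reading.
- camera_model(name): a dict with "fx", "fy", "cx", "cy" (pixels), "R" (3x3) and "t" (3): a world point X has camera coordinates R X + t. Camera axes: x right, y down, z forward; pixel columns grow to the right and rows downward; lengths in m; the calibration is good to about 2 mm. A picture is of the moment at which its call begins: read the wrist's pose just before it. camera_model takes no time and is no camera call; for the wrist camera it gives the pose at the moment of the call.
- job_done(): hands the job in; it is judged then, once.
The state is a dict: "t": time; "joint_pos": joint angles; "qvel": joint speeds; "joint_efforts": joint torques, N m; "ee_pos": TCP position; "tcp_rot": TCP orientation; "wrist_force": force on the tool from outside, world axes, zero at the start; "wrist_torque": the same for the moment, N m; "grip_width": finger opening in m; "finger_force": force on a finger pad.
Only numpy, scipy, OpenCV 4.12 (cv2) and the standard library are available. Lean on these libraries where they do the work, as an engineer would, in place of code of your own. Each camera call takes 0.05 s, during which the arm holds its last target. There are 200 camera calls.

## Working session

There is one attempt and no reset: what is moved stays moved. The work goes in short steps, Python scripts to look and compute and a tool call to move; the robot and the scene stay as the last step left them, time stands still between calls to the robot, and variables do not carry over. Pictures are saved under pics/ and viewed, at most 10 in all, crops included, and the job is handed in when it is done.

Besides the shell and the picture viewer there is one more tool, called as name(argument=value, ...) on one line, values as JSON. play_rows: Moves the arm, as the interface text tells. Its arguments: {"type":"object","properties":{"steps":{"type":"array"},"force":{"type":"number"}},"required":["steps"]}

```bash
mkdir -p pics; ls
cat > h.py <<'E'
import numpy as np, cv2
from cell import *
def snap(n,f=None):
    m=camera_model(n); im,d=get_image(n)
    if f: cv2.imwrite('pics/'+f,im[:,:,::-1])
    return im,d,m
def cloud(d,m):
    v,u=np.mgrid[:d.shape[0],:d.shape[1]]
    c=np.stack([(u-m['cx'])/m['fx']*d,(v-m['cy'])/m['fy']*d,d],-1)
    return (c-np.array(m['t']))@np.array(m['R'])
def proj(X,m):
    c=np.array(m['R'])@np.array(X)+np.array(m['t']); return m['fx']*c[0]/c[2]+m['cx'],m['fy']*c[1]/c[2]+m['cy']
E
python3 - <<'E'
from h import *
np.set_printoptions(precision=4,suppress=True)
print(hold_point_z if not callable(hold_point_z) else hold_point_z())
s=sense(); print(s)
for n in('scene','side'):
    im,d,m=snap(n,n+'1.png'); np.savez(n+'1.npz',im=im,d=d); print(n,'cam pos',-np.array(m['R']).T@np.array(m['t']), (d==0).mean())
E
```

```text
pics
0.0187
{'t': 0.0, 'joint_pos': array([1.0754, 0.314 , 0.045 , 1.3036, 0.    , 1.4312]), 'qvel': array([-0.0019, -0.0014, -0.0002, -0.0002, -0.0002,  0.0014]), 'joint_efforts': array([  0.0004, -48.0622,  29.8538,   0.0193,  -0.    ,  -0.    ]), 'ee_pos': array([0.2   , 0.5385, 0.2304]), 'tcp_rot': array([-0.5558, -3.0914,  0.0027]), 'wrist_force': array([0.3702, 0.1783, 0.6163]), 'wrist_torque': array([-0.0244,  0.0206,  0.0313]), 'finger_force': 0.0, 'grip_width': 0.08524801302647937}
scene cam pos [0.8929 0.7875 1.4435] 0.0041640625
side cam pos [0.7446 1.0844 1.47  ] 0.0040234375
```

View pics/scene1.png

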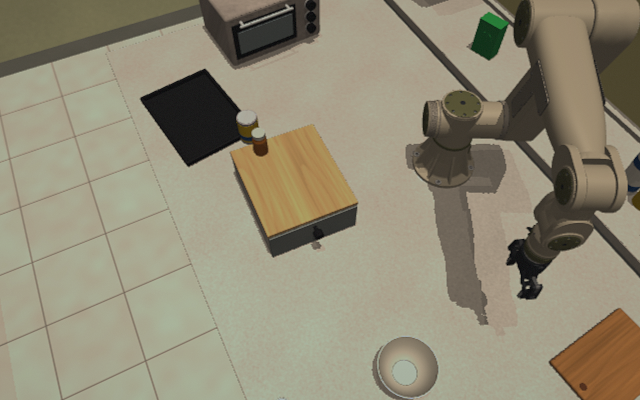

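View pics/side1.png

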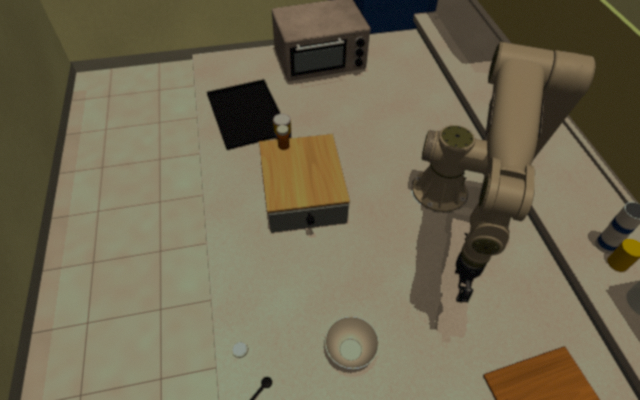

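The scene view shows the unit's top with corners near (232,152), (312,126), (357,203) and (270,237). The knob is at (318,232), the bowl at (407,368), the jar at (260,140) and the can at (248,122). The side view agrees, with its knob at (310,218).

```bash
cat >> h.py <<'E'
np.set_printoptions(precision=4,suppress=True)
E
python3 - <<'E'
from h import *
for n in('scene','side'):
    z=np.load(n+'1.npz'); im,d=z['im'],z['d']; m=camera_model(n); P=cloud(d,m)
    box=dict(scene=(220,110,370,250),side=(250,125,360,235))[n]; x0,y0,x1,y1=box
    reg=np.zeros(d.shape,bool); reg[y0:y1,x0:x1]=1
    hsv=cv2.cvtColor(im,cv2.COLOR_RGB2HSV)
    w=reg&(abs(P[...,2]-.14)<.008)&(hsv[...,1]>70)&(d>0)
    w=cv2.morphologyEx(w.astype(np.uint8),cv2.MORPH_OPEN,np.ones((3,3)))
    c=max(cv2.findContours(w,0,1)[0],key=cv2.contourArea)
    k=np.zeros_like(w); cv2.drawContours(k,[c],-1,1,-1); q=P[(k>0)&(w>0)]
    r=cv2.minAreaRect((q[:,:2]*1000).astype(np.float32)); print(n,'z',np.median(q[:,2]),len(q),r); print(cv2.boxPoints(r))
    # knob: dark pixels
    kb=reg&(im.max(-1)<45)&(P[...,2]>.06)&(P[...,2]<.13)&(d>0); q=P[kb]; print('knob',len(q),np.median(q,0),q.min(0),q.max(0))
    # bowl
    x0,y0,x1,y1=dict(scene=(365,325,450,400),side=(315,310,390,380))[n]; q=P[y0:y1,x0:x1].reshape(-1,3); q=q[(q[:,2]>.06)&(q[:,2]<.09)]; print('bowl',cv2.minEnclosingCircle((q[:,:2]*1000).astype(np.float32)))
    q=P[100:160,220:300].reshape(-1,3); j=q[(q[:,2]>.22)&(q[:,2]<.25)]; print('jar',len(j),np.median(j,0) if len(j) else '')
E
```

```text
scene z 0.1405942254600334 8211 ((552.9423828125, -100.43418884277344), (361.6149597167969, 305.19293212890625), 87.5492935180664)
[[ 392.7542 -274.5513]
 [ 697.668  -287.6013]
 [ 713.1306   73.6829]
 [ 408.2168   86.7329]]
knob 124 [0.5635 0.1084 0.1081] [ 0.4153 -0.4313  0.065 ] [0.7076 0.1242 0.1207]
bowl ((523.3734130859375, 574.0330200195312), 85.20829772949219)
jar 148 [ 0.6028 -0.235   0.2339]
side z 0.13846174332184583 5155 ((548.423095703125, -99.73780822753906), (363.0805969238281, 304.0808410644531), 87.13951873779297)
[[ 387.5125 -273.4645]
 [ 691.2145 -288.6393]
 [ 709.3337   73.9889]
 [ 405.6317   89.1637]]
knob 718 [0.5619 0.0819 0.0918] [ 0.4178 -0.4296  0.06  ] [0.704  0.1264 0.1227]
bowl ((521.2608642578125, 574.8271484375), 85.52584075927734)
jar 94 [ 0.5983 -0.2306  0.2325]
```

play_rows(steps=[[[0,0,-4],[0.015,-0.018,0],1],[[0,0,-10],[0.045,-0.054,0],1],[[0,0,-17],[0.08,-0.095,0],1],[[0,0,-24],[0.115,-0.135,0],1],[[0,0,-31],[0.15,-0.178,0],1],[[0,0,-38],[0.185,-0.218,0],1],[[0,0,-45],[0.22,-0.26,0],1],[[0,0,-52],[0.255,-0.302,0],1],[[0,0,-59],[0.29,-0.342,0],1],[[0,0,-66],[0.323,-0.383,0],1],[[0,0,-70],[0.345,-0.41,0],1],[[0,0,-72.3],[0.36,-0.425,0],1]])

```text
t: 1.3
ee_pos: [0.5616, 0.1113, 0.2308]
tcp_rot: [2.278, 2.164, -0.001]
wrist_force: [0.2, 0.8, 0.0]
grip_width: 0.0854
finger_force: 0.0
```

Run:
```python
from h import *
s=sense(); print(s['t'],s['ee_pos'],s['tcp_rot'],s['joint_pos'])
im,d,m=snap('wrist','w1.png')
for n in('scene','side'):
    z=np.load(n+'1.npz'); i2,d2=z['im'],z['d']; mm=camera_model(n);P=cloud(d2,mm)
    o=np.array([.559,.081]);u=np.array([.046,.999]);
    U=(P[...,:2]-o)@u; W=(P[...,:2]-o)@np.array([.999,-.046])
    k=(U>.012)&(U<.07)&(abs(W)<.06)&(P[...,2]>.075)&(P[...,2]<.13)
    print(n,k.sum(),'U',np.percentile(U[k],[0,10,50,90,100]),'W',np.percentile(W[k],[0,10,50,90,100]),'z',P[k][:,2].max())
```

```text
1.3 [0.5616 0.1113 0.2308] [ 2.2776  2.1638 -0.0009] [ 0.0556  0.3089  0.0387  1.3011 -0.0004  1.6776]
scene 94 U [0.0136 0.0206 0.0336 0.041  0.0437] W [-0.0122 -0.0071  0.0039  0.0146  0.0181] z 0.11814473337701298
side 68 U [0.0135 0.0233 0.0371 0.0438 0.0456] W [-0.0157 -0.012  -0.0016  0.0093  0.0128] z 0.11679911740199476
```

View pics/w1.png

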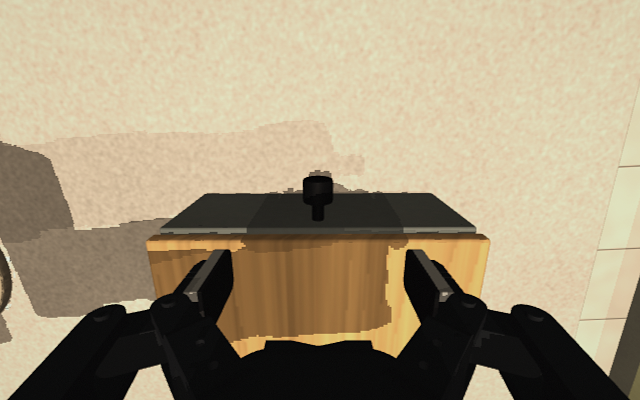

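The wrist view shows the knob at (317,190), midway between the fingers, and the front edge runs level, so the yaw is right. The drawer is about 3 mm open. I'll lower onto the knob and pinch it.

play_rows(steps=[[[0,0,0],[0,0.002,-0.03],1],[[0,0,0],[0,0.003,-0.065],1],[[0,0,0],[0,0.003,-0.1],1],[[0,0,0],[0,0.003,-0.13],1],[[0,0,0],[0,0.003,-0.145],1],[[0,0,0],[0,0.003,-0.146],0.2],[[0,0,0],[0,0.003,-0.146],0.2],[[0,0,0],[0,0.003,-0.146],0.2],[[0,0,0],[0,0.003,-0.146],0.2],[[0,0,0],[0,0.003,-0.146],0.2],[[0,0,0],[0,0.003,-0.146],0.2]], force=40)

```text
t: 2.45
ee_pos: [0.5613, 0.1172, 0.0869]
tcp_rot: [2.272, 2.168, 0.003]
wrist_force: [-1.4, -0.3, 6.1]
grip_width: 0.0284
finger_force: 39.4
```

play_rows(steps=[[[0,0,0],[0.0005,0.008,0],0.2],[[0,0,0],[0.001,0.022,0],0.2],[[0,0,0],[0.002,0.04,0],0.2],[[0,0,0],[0.003,0.06,0],0.2],[[0,0,0],[0.0037,0.08,0],0.2],[[0,0,0],[0.0046,0.1,0],0.2],[[0,0,0],[0.0055,0.12,0],0.2],[[0,0,0],[0.0064,0.138,0],0.2],[[0,0,0],[0.007,0.152,0],0.2],[[0,0,0],[0.0074,0.162,0],0.2],[[0,0,0],[0.0077,0.168,0],0.2],[[0,0,0],[0.0078,0.17,0],0.2]])

```text
t: 3.65
ee_pos: [0.5694, 0.2879, 0.087]
tcp_rot: [2.271, 2.168, 0.005]
wrist_force: [0.4, -0.8, 5.3]
grip_width: 0.0284
finger_force: 39.5
```

play_rows(steps=[[[0,0,0],[0.0001,0.003,0],0.2],[[0,0,0],[0.0002,0.005,0],0.2],[[0,0,0],[0.0003,0.007,0],0.2],[[0,0,0],[0.0004,0.009,0],0.2],[[0,0,0],[0.0004,0.01,0],0.2],[[0,0,0],[0.0004,0.01,0],0.2]])

```text
t: 4.25
ee_pos: [0.5697, 0.2928, 0.0869]
tcp_rot: [2.27, 2.16, -0.005]
wrist_force: [-1.0, -13.4, 8.7]
grip_width: 0.0283
finger_force: 39.7
```

The force rose to 13 N at the stop, so the drawer is fully out. Next I'll release, rise and look in.

play_rows(steps=[[[0,0,0],[0,-0.004,0],0.2],[[0,0,0],[0,-0.004,0],0.7],[[0,0,0],[0,-0.004,0],0.9],[[0,0,0],[0,-0.004,0],1],[[0,0,0],[0,-0.004,0.02],1],[[0,0,0],[0,-0.005,0.05],1],[[0,0,0],[0,-0.02,0.09],1],[[0,0,0],[0,-0.045,0.13],1],[[0,0,0],[0,-0.075,0.17],1],[[0,0,0],[0,-0.1,0.2],1],[[0,0,0],[0,-0.11,0.21],1],[[0,0,0],[0,-0.11,0.21],1]])

```text
t: 5.45
ee_pos: [0.5694, 0.1863, 0.2968]
tcp_rot: [2.274, 2.166, 0.004]
wrist_force: [-0.3, 0.4, 0.9]
grip_width: 0.0852
finger_force: 0.0
```

Run:
```python
from h import *
s=sense(); print(s['t'],s['ee_pos'],s['tcp_rot'])
im,d,m=snap('wrist','w2.png'); np.savez('w2.npz',im=im,d=d,**m)
im2,d2,m2=snap('scene','scene2.png'); np.savez('s2.npz',im=im2,d=d2,**m2)
P=cloud(d,m)
v=np.hstack([im,]); cv2.imwrite('pics/w2.png',im[:,:,::-1])
```

```text
5.45 [0.5694 0.1863 0.2968] [2.2736 2.1655 0.0043]
```

View pics/w2.png

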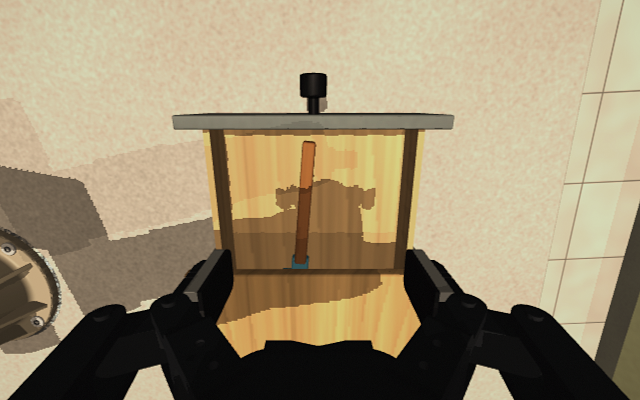

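View pics/scene2.png

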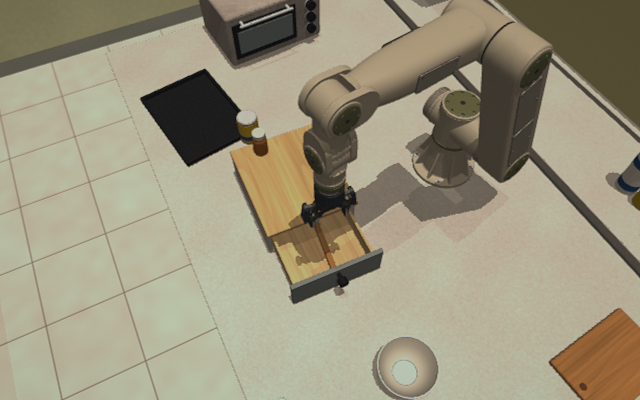

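The wrist view shows the handle running from its end at (309,142) down to (300,258), with the blade root blue at (300,263) just in front of the wooden top's edge (row 270). The scene view shows the drawer fully out with the handle between (325,225) and (335,268).

Run:
```python
from h import *
z=np.load('w2.npz'); im,d=z['im'],z['d']; m={k:z[k] for k in('fx','fy','cx','cy','R','t')}
P=cloud(d,m); Z=P[...,2]
reg=np.zeros(d.shape,bool); reg[132:262,280:330]=1
k=reg&(Z>.034)&(Z<.055)
k=cv2.morphologyEx(k.astype(np.uint8),cv2.MORPH_OPEN,np.ones((3,3)))
q=P[k>0]; print(len(q),np.median(q,0),q.min(0),q.max(0))
fl=P[150:240,330:390].reshape(-1,3); print('floor z',np.median(fl[:,2]))
r=cv2.minAreaRect((q[:,:2]*1000).astype(np.float32)); print(r); print(cv2.boxPoints(r))
vx,vy,x0,y0=cv2.fitLine((q[:,:2]).astype(np.float32),cv2.DIST_HUBER,0,.01,.01).ravel(); print('dir',np.degrees(np.arctan2(vy,vx)),x0,y0)
# ends along the axis
a=np.array([vx,vy])*np.sign(vy); s=(q[:,:2]-[x0,y0])@a
for t in np.percentile(s,[1,99]): print('end',np.array([x0,y0])+a*t)
# front panel top & top edge
f=P[110:135,200:430].reshape(-1,3); f=f[(abs(f[:,2]-.12)<.006)]; r=cv2.minAreaRect((f[:,:2]*1000).astype(np.float32)); print('panel',np.median(f[:,2]),r); print(cv2.boxPoints(r))
t=P[265:340,235:400].reshape(-1,3); t=t[abs(t[:,2]-.14)<.006]; print('top z',np.median(t[:,2]),'front edge y',np.percentile(t[:,1],98), t[:,1].max())
b=reg&(im[...,2].astype(int)>im[...,0].astype(int)+15); reg[255:275]=1;print('blue',P[b].mean(0) if b.any() else None)
```

```text
1512 [0.5487 0.1357 0.0409] [0.5244 0.0346 0.0341] [0.5675 0.2168 0.0439]
floor z 0.021139594345568502
((546.3141479492188, 125.93840026855469), (183.36329650878906, 21.72395896911621), 82.89947509765625)
[[524.2026  36.3025]
 [545.76    33.6172]
 [568.4257 215.5743]
 [546.8683 218.2596]]
dir 82.28689 0.5484813 0.132449
end [0.5359 0.0396]
end [0.5597 0.2155]
panel 0.11889229495172265 ((569.5632934570312, 245.8008270263672), (14.586456298828125, 244.30039978027344), 87.22652435302734)
[[447.2033 244.4267]
 [691.2175 232.6056]
 [691.9233 247.175 ]
 [447.9091 258.996 ]]
top z 0.1391270890212221 front edge y 0.07618335483684364 0.08035468874113975
blue [0.5343 0.0387 0.033 ]
```

play_rows(steps=[[[0,0,-2],[-0.008,-0.01,0],0.6],[[0,0,-4.7],[-0.017,-0.021,-0.01],0.6],[[0,0,-4.7],[-0.017,-0.021,-0.04],0.6],[[0,0,-4.7],[-0.017,-0.021,-0.08],0.6],[[0,0,-4.7],[-0.017,-0.021,-0.12],0.6],[[0,0,-4.7],[-0.017,-0.021,-0.16],0.6],[[0,0,-4.7],[-0.017,-0.021,-0.2],0.6],[[0,0,-4.7],[-0.017,-0.021,-0.23],0.6],[[0,0,-4.7],[-0.017,-0.021,-0.25],0.6],[[0,0,-4.7],[-0.017,-0.021,-0.26],0.6],[[0,0,-4.7],[-0.017,-0.021,-0.268],0.6],[[0,0,-4.7],[-0.017,-0.021,-0.27],0.6]])

```text
t: 6.75
ee_pos: [0.5508, 0.1665, 0.0242]
tcp_rot: [-2.358, -2.074, 0.002]
wrist_force: [0.8, -0.0, -0.3]
grip_width: 0.0515
finger_force: 0.0
```

Run:
```python
from h import *
s=sense(); print(s['t'],s['ee_pos'],s['tcp_rot'],s['wrist_force'],s['joint_pos'])
im,d,m=snap('wrist','w3.png')
```

```text
6.75 [0.5508 0.1665 0.0242] [-2.3584 -2.0741  0.002 ] [ 0.758  -0.0098 -0.298 ] [ 0.154   0.4582 -0.2765  0.8376  0.0001  1.8529]
```

View pics/w3.png

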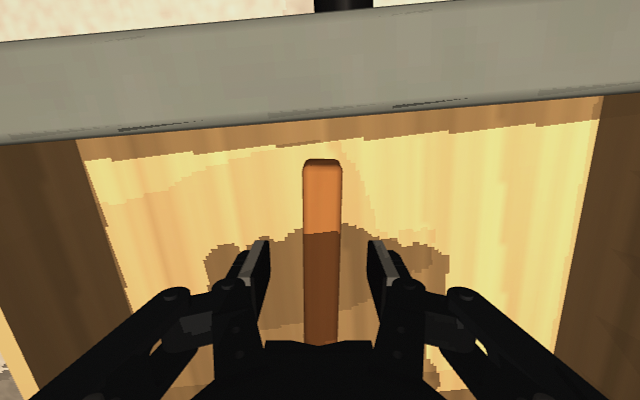

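The handle at (322,160–340) is parallel to the pads and nearly centred between them (tips at x=265 and x=372). Closing on it now.

play_rows(steps=[[[0,0,0],[0.001,0,0],0.3],[[0,0,0],[0.001,0,0],0.1],[[0,0,0],[0.001,0,0],0.0],[[0,0,0],[0.001,0,0],0.0],[[0,0,0],[0.001,0,0],0.0],[[0,0,0],[0.001,0,0],0.0]], force=110)

```text
t: 7.4
ee_pos: [0.5537, 0.1662, 0.0269]
tcp_rot: [2.359, 2.073, 0.004]
wrist_force: [-0.6, 0.6, 6.5]
grip_width: 0.0151
finger_force: 109.3
```

play_rows(steps=[[[2,-0.3,0],[0,0,0.009],0],[[4,-0.5,0],[0,-0.001,0.018],0],[[5.9,-0.8,0],[0,-0.002,0.027],0],[[7.9,-1,0],[0,-0.003,0.036],0],[[9.9,-1.3,0],[0,-0.003,0.045],0],[[11.9,-1.6,0],[0,-0.004,0.0525],0],[[13.9,-1.8,0],[-0.001,-0.005,0.06],0],[[15.9,-2.1,0],[-0.001,-0.006,0.068],0],[[17.8,-2.4,0],[-0.001,-0.008,0.0755],0],[[19.8,-2.6,0],[-0.001,-0.0095,0.083],0],[[21.8,-2.9,0],[-0.001,-0.0105,0.0905],0],[[23.8,-3.1,0],[-0.0015,-0.012,0.098],0]])

```text
t: 8.6
ee_pos: [0.5509, 0.1538, 0.1238]
tcp_rot: [-2.126, -1.868, -0.454]
wrist_force: [0.6, -0.0, -1.9]
grip_width: 0.0152
finger_force: 108.3
```

Run:
```python
from h import *
s=sense(); print(s['t'],s['ee_pos'],s['tcp_rot'],s['wrist_force'],s['wrist_torque'],s['joint_pos'])
im,d,m=snap('wrist','w4.png')
i2,d2,m2=snap('scene'); cv2.imwrite('pics/s4.png',cv2.resize(i2[150:350,200:450,::-1],None,fx=2.4,fy=2.4))
```

```text
8.6 [0.5509 0.1538 0.1238] [-2.1258 -1.8678 -0.4539] [ 0.6132 -0.0054 -1.9343] [-0.3609  0.0557  0.0683] [-0.0893  0.3126 -0.2952  0.9445  0.4198  1.6145]
```

View pics/s4.png

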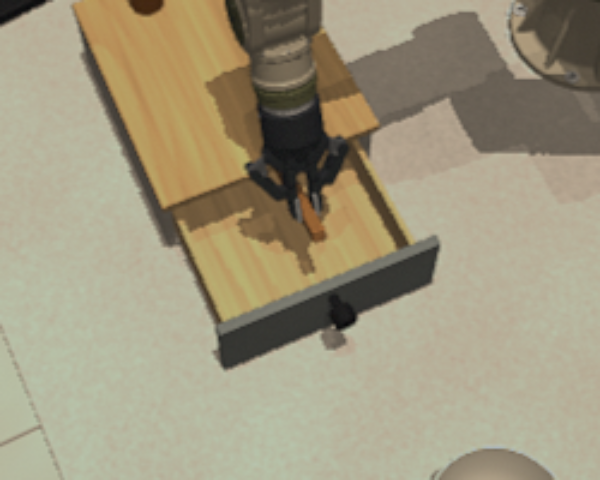

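The scene crop shows the handle end raised at about (320,235), clear behind the drawer front. I'll check the handle's actual slope from the wrist depth.

Run:
```python
from h import *
im,d,m=snap('wrist'); P=cloud(d,m)
r,g,b=[im[...,i].astype(int) for i in range(3)]
reg=np.zeros(d.shape,bool); reg[130:335,285:360]=1
k=reg&(P[...,2]>.13)&(r>b+25)&(d>0); k=cv2.morphologyEx(k.astype(np.uint8),cv2.MORPH_OPEN,np.ones((5,5)))
q=P[k>0]; v=cv2.fitLine(q.astype(np.float32),cv2.DIST_HUBER,0,.01,.01).ravel(); v[:3]*=np.sign(v[1])
print(len(q),q.min(0),q.max(0),'slope',np.degrees(np.arcsin(v[2])),'az',np.degrees(np.arctan2(v[1],v[0])))
e=q[np.argsort(q@v[:3])[-40:]].mean(0); print('end(top face)',e,'tip est',e-.28*v[:3])
```

```text
5423 [0.5372 0.1323 0.1301] [0.5661 0.2006 0.1629] slope 24.971243 az 83.35992
end(top face) [0.5552 0.196  0.1519] tip est [ 0.5259 -0.0561  0.0337]
```

play_rows(steps=[[[0,0,0],[0,0,0.006],0],[[0,0,0],[0.001,0.008,0.012],0],[[0,0,0],[0.0025,0.02,0.018],0],[[0,0,0],[0.004,0.035,0.025],0],[[0,0,0],[0.006,0.05,0.032],0],[[0,0,0],[0.008,0.065,0.039],0],[[0,0,0],[0.01,0.08,0.046],0],[[0,0,0],[0.012,0.095,0.053],0],[[0,0,0],[0.014,0.11,0.06],0],[[0,0,0],[0.0155,0.125,0.067],0],[[0,0,0],[0.0175,0.14,0.074],0],[[0,0,0],[0.019,0.15,0.079],0]])

```text
t: 9.95
ee_pos: [0.5703, 0.3055, 0.2031]
tcp_rot: [-2.126, -1.869, -0.453]
wrist_force: [0.5, 0.1, -1.2]
grip_width: 0.0149
finger_force: 108.3
```

play_rows(steps=[[[0,0,0],[0.001,0.01,0.005],0],[[0,0,0],[0.002,0.02,0.01],0],[[0,0,0],[0.003,0.026,0.014],0],[[0,0,0],[0.003,0.026,0.014],0]])

```text
t: 10.35
ee_pos: [0.5734, 0.3308, 0.217]
tcp_rot: [-2.125, -1.87, -0.454]
wrist_force: [0.2, 0.7, -1.1]
grip_width: 0.0151
finger_force: 108.3
```

Run:
```python
from h import *
s=sense(); print(s['t'],s['ee_pos'],s['tcp_rot'],s['wrist_force'],s['wrist_torque'],s['joint_pos'],s['grip_width'],s['finger_force'])
for n in('scene','side'):
    im,d,m=snap(n); P=cloud(d,m)
    r,g,b=[im[...,i].astype(int) for i in range(3)]
    k=(b>r+15)&(d>0)&(abs(P[...,0]-.56)<.12)&(P[...,1]>0)&(P[...,1]<.35)&(P[...,2]>.03)
    q=P[k]; print(n,len(q)); 
    if len(q): print(q.min(0),q.max(0),np.median(q,0))
    if n=='side': cv2.imwrite('pics/d5.png',cv2.resize(im[120:320,220:420,::-1],None,fx=3,fy=3))
```

```text
10.35 [0.5734 0.3308 0.217 ] [-2.1254 -1.8696 -0.4538] [ 0.1665  0.7383 -1.0844] [-0.4088  0.0057  0.002 ] [ 0.225   0.3262 -0.039   1.0513  0.3916  1.9543] 0.015107642615437938 108.32810282707214
scene 180
[0.5385 0.1226 0.1249] [0.6073 0.2767 0.37  ] [0.5658 0.1619 0.147 ]
side 0
```

View pics/d5.png

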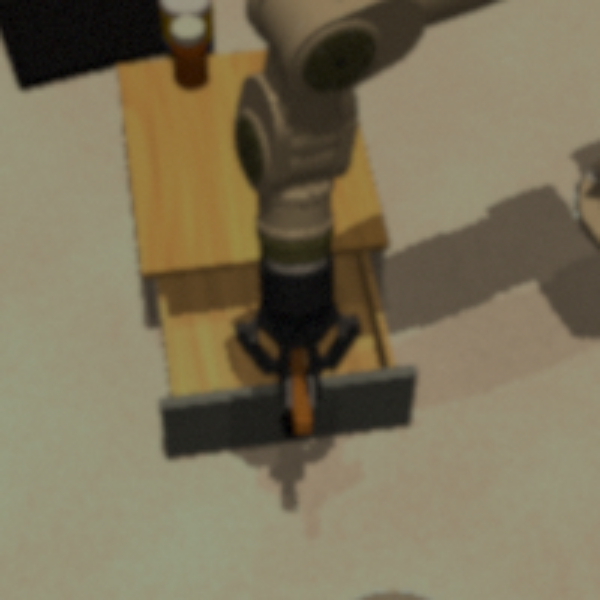

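The blade is clear of the top edge (tip at y≈0.12) and the force reads only the spatula's weight. Lifting straight up.

play_rows(steps=[[[0,0,0],[0,0.002,0.008],0],[[0,0,0],[0,0.005,0.022],0],[[0,0,0],[0,0.005,0.04],0],[[0,0,0],[0,0.005,0.06],0],[[0,0,0],[0,0.005,0.08],0],[[0,0,0],[0,0.005,0.1],0],[[0,0,0],[0,0.005,0.12],0],[[0,0,0],[0,0.005,0.135],0],[[0,0,0],[0,0.005,0.145],0],[[0,0,0],[0,0.005,0.15],0],[[0,0,0],[0,0.005,0.15],0],[[0,0,0],[0,0.005,0.15],0]])

```text
t: 11.65
ee_pos: [0.5728, 0.3348, 0.3654]
tcp_rot: [-2.127, -1.868, -0.45]
wrist_force: [-0.4, 0.4, -1.0]
grip_width: 0.0151
finger_force: 108.3
```

Run:
```python
from h import *
s=sense(); print(s['t'],s['ee_pos'],s['wrist_force'],s['grip_width'],s['finger_force'])
im,d,m=snap('scene','s6.png'); P=cloud(d,m)
r,g,b=[im[...,i].astype(int) for i in range(3)]
k=(b>r+15)&(d>0)&(abs(P[...,0]-.56)<.12)&(P[...,1]>0)&(P[...,1]<.35)&(P[...,2]>.1)
q=P[k]; print(len(q),q.min(0),q.max(0)) if k.any() else print('none')
w,dw,mw=snap('wrist'); P=cloud(dw,mw); r,g,b=[w[...,i].astype(int) for i in range(3)]
k=(r>b+25)&(dw>0)&(P[...,2]>.33); k[:, :285]=0; k[:,360:]=0; k=cv2.morphologyEx(k.astype(np.uint8),cv2.MORPH_OPEN,np.ones((5,5))); q=P[k>0]
v=cv2.fitLine(q.astype(np.float32),cv2.DIST_HUBER,0,.01,.01).ravel(); v[:3]*=np.sign(v[1]); e=q[np.argsort(q@v[:3])[-40:]].mean(0)
print('slope',np.degrees(np.arcsin(v[2])),'end',e,'tip top',e-.28*v[:3])
```

```text
11.65 [0.5728 0.3348 0.3654] [-0.4249  0.3913 -1.032 ] 0.015096235255025545 108.34644913673401
216 [0.5329 0.1283 0.2753] [0.6095 0.2812 0.5149]
slope 23.861511 end [0.5798 0.3785 0.3907] tip top [0.5435 0.125  0.2775]
```

View pics/s6.png

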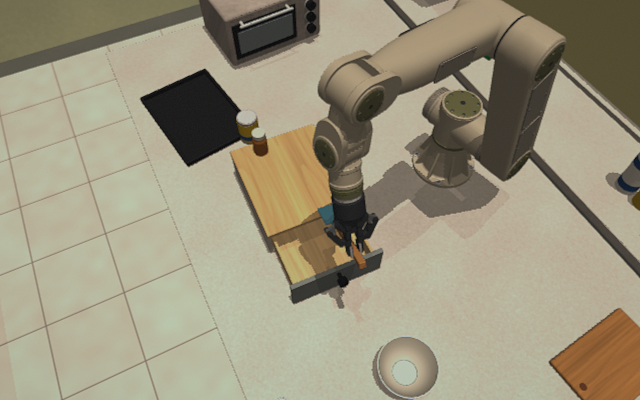

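The scene view shows the blade (blue, near (325,215)) in the air and the handle at (360,258) in the gripper. The drawer is at its stop, and the jar (260,140), can (248,122) and bowl (407,368) have not moved. The blade tip is about 0.26–0.28 m up, well over the 0.19 m needed.

```bash
python3 -c "
from cell import *
print(job_done())"
```

```text
the job is handed in; nothing more can be done
None
```

I pulled the drawer to its stop and handed the job in at about 12 s, with the spatula held clear in the gripper and its lowest point about 26 cm above the counter (19 cm needed); the can, jar and bowl did not move.

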